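# Wipe the chips off a gearbox flange and hold its cover plate over the threads

### The arm

A 6-joint arm with a two-finger parallel gripper is mounted at the origin on a cart in front of the work surface, level with it; the furniture and walls round the work are solid. World frame = base frame: x ahead of the robot, y to its left, z up, the work surface at z = 0. Lengths are in m, angles in degrees, forces in N, time in s.
With the tool pointing down it reaches from about 0.375 to 0.9 m from the base axis. Payload 3.1 kg.
Tool frame: the origin (TCP) lies at the very end of the fingers, on their centre line; the grasp point (between the pads) lies 19 mm behind it; z points along the fingers, y is the line along which they close (so a half turn about z gives the same grasp; the last joint's range is limited). The gripper opens to 87 mm and grips with 3 to 60 N. Pads are 19 mm wide; open, the fingers measure 117 mm over their backs; the gripper's body (75 mm by 190 mm) begins 51 mm behind the grasp point.
Start: joints at [-83.623, 30.224, 82.088, -0, 67.689, -10.227], TCP at [0.179, -0.599, 0.223] pointing down, gripper open.
Joint ranges: [-176.69, 176.69], [-43.24, 126.21], [12.49, 139.97], [-82, 262], [0, 151.66], [-163.58, 163.58]. Speed limits (degrees/s): [159.86, 159.86, 180, 180, 180, 180].

### API

Orientations are given as a 3x3 rotation matrix whose columns are the frame's x, y, z axes.
In Python, from rig import bot, imaging gives the robot as it stands.
- The arm moves only by the tool drive_tool, never from a script. Its argument "deltas" is text: rows parted by semicolons, each of 5 numbers parted by spaces: the finger opening in mm, from 0 to 87, then the shift along the world's x, y, z in mm, then the turn about the world's z in rad. In form: jaw dx dy dz twist; .... A call has 1 to 12 rows; each row is the pose to reach, as a shift and turn from the pose commanded when the call began; what a row does not reach only later rows make up. A row lasts 1/10 s, in which the tool goes at most 50 mm and 8.59 degrees, less where a joint would pass 70% of its speed; a pose out of reach is approached as far as the arm can. A call with a gripper value outside its range is refused whole. The fingers move at their own pace and stop on an object; the grip force is fixed at half the most. Time passes only in rows, so rows that repeat a pose let the fingers close. It gives the time, the measured TCP pose, the force, the opening and the grip force at its end, in the units of the state.
- bot.read_state(): the state, without advancing time (a new reading comes with each control period).
- imaging.capture(name): name is "scene" or "top" or "wrist"; returns the picture (400x640x3 uint8, red, green, blue); there is no depth.
- imaging.camera_model(name): a dict with "fx", "fy", "cx", "cy" (pixels), "dist" ([k1, k2, p1, p2, k3] as OpenCV has them; the pictures are not rectified), "T" (4x4, takes a point from camera to world coordinates). Camera axes: x right, y down, z forward; pixel columns grow to the right and rows downward; lengths in m; the calibration is good to about 2 mm. A picture is of the moment at which its call begins: read the wrist's pose just before it. camera_model takes no time and is no camera call; for the wrist camera it gives the pose at the moment of the call.
- bot.hand_in(): hands the job in; it is judged then, once.
The state is a dict: "time_s": time; "joint_positions": joint angles; "qvel": joint speeds; "tau": joint torques, N m; "position": TCP position; "tcp_rot": TCP orientation; "force": force on the tool from outside, world axes, zero at the start; "moment": the same for the moment, N m; "opening": opening from 0.0 (shut) to 1.0 (fully open); "grasp_force": force on a finger pad.
Only numpy, scipy, OpenCV 4.12 (cv2) and the standard library are available. Lean on these libraries where they do the work, as an engineer would, in place of code of your own. Each camera call takes 0.05 s, during which the arm holds its last target. There are 200 camera calls.

### The job

Take the scraper block and wipe the three metal chips off the flange face on top of the gearbox housing (push them with the block, not with the fingers), then set the block down on the mat clear of the housing. Then pick up the cover plate by its rib and hold it level about 1 cm above the flange, touching nothing below, with its three holes centred over the three threaded holes, so that the screws could be started; the program finishes while still holding it there. Leave the hole saw, the tube, the C-clamp and the marker where they are.

Things in the scene. Friction and masses are not known exactly. Their poses are not given: they have to be found in the camera images.
- gearbox: Low grey housing fixed on the black rubber mat (mat top 14 mm above the desk), with a flat bare metal flange face on top, 120 mm along its x by 110 mm along y. Origin at the centre of its underside, z up; the face is 45 mm above it. Three 7 mm threaded holes in the face: two at x -45, y -38 and +38 mm, one at x +45, y 0; the seal in the middle is flush. Yaw within 0.35 rad of the world axes.
- thread0 (a point): Mouth of the threaded hole at x -45, y -38, z +45 mm of the gearbox.
- thread1 (a point): Mouth of the threaded hole at x -45, y +38, z +45 mm of the gearbox.
- thread2 (a point): Mouth of the threaded hole at x +45, y 0, z +45 mm of the gearbox.
- cover_plate: Loose bare metal plate, flat on the mat left or right of the housing, 120 (x) x 110 (y) x 6 mm, 0.2 to 0.45 kg. Origin: centre of its underside, z up. Grip rib on top in the middle: 56 mm along x, 18 mm thick along y, 6 to 40 mm above the underside. Three 14 mm holes in the pattern of the threads (x -45, y -38 and +38; x +45, y 0), so it fits one way round. Yaw within 0.5 rad of the world axes.
- hole0 (a point): Centre of the plate's hole at x -45, y -38 mm, on the underside; belongs over thread0.
- hole1 (a point): Centre of the plate's hole at x -45, y +38 mm, on the underside; belongs over thread1.
- hole2 (a point): Centre of the plate's hole at x +45, y 0 mm, on the underside; belongs over thread2.
- scraper: Loose block standing on the mat on the other side of the housing from the plate, 0.17 to 0.35 kg: steel bar foot 100 mm along y, 26 mm along x, 18 mm high; on it an upright wooden grip, 70 mm along y, 16 mm thick along x, 18 to 60 mm above the underside. Origin: centre of its underside, z up. Yaw within 0.5 rad of the world axes. Its long side pushes the chips.
- chip0: Loose bent dark steel chip, 22 mm long (its x), 10 mm wide and 6 mm thick, its upturned end 10 mm high, 12 g, any yaw, lying on the flange face at x about -37 (+-6) mm of the gearbox and within 28 mm of its x axis line. Origin under its flat part, z up.
- chip1: Loose bent dark steel chip, 22 mm long (its x), 10 mm wide and 6 mm thick, its upturned end 10 mm high, 12 g, any yaw, lying on the flange face at x about 0 (+-6) mm of the gearbox and within 28 mm of its x axis line. Origin under its flat part, z up.
- chip2: Loose bent dark steel chip, 22 mm long (its x), 10 mm wide and 6 mm thick, its upturned end 10 mm high, 12 g, any yaw, lying on the flange face at x about +37 (+-6) mm of the gearbox and within 28 mm of its x axis line. Origin under its flat part, z up.
- hole_saw: Bystander: hole saw standing on its teeth on the mat, 48 mm across, 66 mm high; origin at the centre of its underside.
- bb_shell: Bystander: grey steel tube standing on end on the mat, 40 mm across, 68 mm high; origin at the centre of its underside.
- c_clamp: Bystander: C-clamp lying flat on the mat, 110 x 111 mm, 16 mm high; origin at the centre of its underside.
- marker: Bystander: marker pen lying on the mat between the robot and the housing, 136 mm long, 17 mm thick; origin at the centre of its underside.
Not all that is in view belongs to the job. Leave any pink or red look-alike of the scraper alone.

How it is judged (in metres and radians):
On the way, in this order (a step that is already met when the one before it is completed fails the run):
1. the scraper block is taken in the fingers while all three chips lie on the flange (contact force between the fingers and scraper above 1 N and height (world z) of each of chip0, chip1, chip2 above 0.05 m), for 0.1 s.
2. all three chips are off the flange, down on the mat or desk, the scraper still in the fingers (height (world z) of each of chip0, chip1, chip2 below 0.04 m and contact force between the fingers and scraper above 0.5 N), for 0.1 s.
3. the scraper block rests on the mat or desk clear of the housing, let go (height (world z) of each of chip0, chip1, chip2, scraper below 0.04 m and contact force between the fingers and scraper below 0.1 N and linear speed of scraper below 0.03 m/s and horizontal distance between scraper and gearbox above 0.09 m), for 0.2 s.
At the end, for the whole second after the job is handed in: Plate held still and level (0.07 rad), underside 3 to 22 mm above the flange, touching neither housing nor scraper, each hole within 5 mm of its thread seen from above; chips below 40 mm; scraper let go, resting on mat or desk, 90 mm or more from the housing's centre (all of step 3 and horizontal distance between hole0 and thread0 below 0.005 m and horizontal distance between hole1 and thread1 below 0.005 m and horizontal distance between hole2 and thread2 below 0.005 m and z of cover_plate in the frame of gearbox between 0.048 and 0.067 m and angle between cover_plate's own z axis and vertical below 0.07 rad and contact force between the fingers and cover_plate above 1 N and contact force between cover_plate and gearbox below 0.1 N and contact force between cover_plate and scraper below 0.1 N and linear speed of cover_plate below 0.02 m/s); the arm keeps its last pose, push and grip.
It fails at once if the fingers push a chip (contact force between the fingers and chip0 above 0.5 N or contact force between the fingers and chip1 above 0.5 N or contact force between the fingers and chip2 above 0.5 N).
It fails at once if a bystander is moved by more than 30 mm (distance of any of hole_saw, bb_shell, c_clamp, marker from where it was at the start of the episode above 0.03 m).
It also fails if it takes over 54 s, if anything falls off the work surface, if the arm or the gripper's body presses on something with over 40 N, if the wrist force passes 120 N, or if a joint passes its speed limit or range.

## Working session

There is one attempt and no reset: what is moved stays moved. The work goes in short steps, Python scripts to look and compute and a tool call to move; the robot and the scene stay as the last step left them, time stands still between calls to the robot, and variables do not carry over. Pictures are saved under pics/ and viewed, at most 12 in all, crops included, and the job is handed in when it is done.

Besides the shell and the picture viewer there is one more tool, called after "Request:" by a JSON object that holds its "name" and its "arguments". drive_tool: Moves the arm, as the interface text tells. Its arguments: {"type":"object","properties":{"deltas":{"type":"string"}},"required":["deltas"]}

```bash
mkdir -p pics
cat > h.py <<'E'
import numpy as np, cv2
from rig import bot, imaging
def rays(m,px):
    K=np.array([[m["fx"],0,m["cx"]],[0,m["fy"],m["cy"]],[0,0,1]]);u=cv2.undistortPoints(np.array(px,float).reshape(-1,1,2),K,np.array(m["dist"])).reshape(-1,2)
    T=np.array(m["T"]);return T[:3,3],np.c_[u,np.ones(len(u))]@T[:3,:3].T
def onplane(m,px,z):
    o,d=rays(m,px);return o+d*((z-o[2])/d[:,2])[:,None]
def project(m,P):
    T=np.linalg.inv(np.array(m["T"]));K=np.array([[m["fx"],0,m["cx"]],[0,m["fy"],m["cy"]],[0,0,1]])
    return cv2.projectPoints(np.array(P,float).reshape(-1,1,3),cv2.Rodrigues(T[:3,:3])[0],T[:3,3],K,np.array(m["dist"]))[0].reshape(-1,2)
E
python3 - <<'E'
from h import *
for n in ("scene","top"):
    im=imaging.capture(n)[:,:,::-1];cv2.imwrite(f"pics/{n}0.png",im)
    m=imaging.camera_model(n);print(n,m["fx"],np.round(m["T"],3).tolist())
s=bot.read_state();print(s)
E
```

```text
scene 515.6970636022464 [[-0.716, -0.364, 0.596, -0.562], [-0.698, 0.361, -0.618, 0.989], [0.009, -0.859, -0.512, 1.045], [0.0, 0.0, 0.0, 1.0]]
top 388.76059609788945 [[0.007, -0.992, 0.129, 0.384], [-1.0, -0.005, 0.011, -0.181], [-0.01, -0.129, -0.992, 1.361], [0.0, 0.0, 0.0, 1.0]]
{'time_s': 0.1, 'joint_positions': array([-8.36224749e+01,  3.02751611e+01,  8.21499977e+01,  1.41918438e-04,
        6.76899409e+01, -1.02285162e+01]), 'qvel': array([-0.00047436, -0.07062452, -0.15174441, -0.08373122,  0.0182056 ,
       -0.00446495]), 'tau': array([ 2.80518807e-04, -4.40984344e+01, -1.77150142e+01,  6.35021925e-02,
        5.33564086e-02, -3.92735990e-05]), 'position': array([ 0.17855869, -0.59824924,  0.22164789]), 'tcp_rot': array([[ 9.58292755e-01,  2.85788291e-01, -2.20865688e-04],
       [ 2.85788151e-01, -9.58290742e-01,  1.99668874e-03],
       [ 3.58976718e-04, -1.97653315e-03, -9.99997982e-01]]), 'force': array([0.45494965, 0.71525503, 0.03207098]), 'moment': array([-0.00701259,  0.00736855,  0.02467398]), 'grasp_force': 0.0, 'opening': 0.9974209720143415}
```

View pics/top0.png

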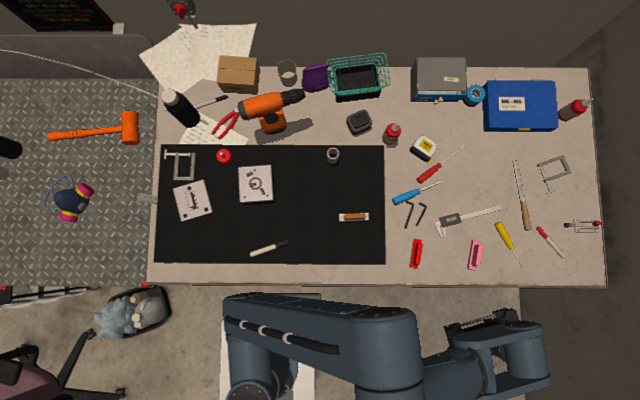

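View pics/scene0.png

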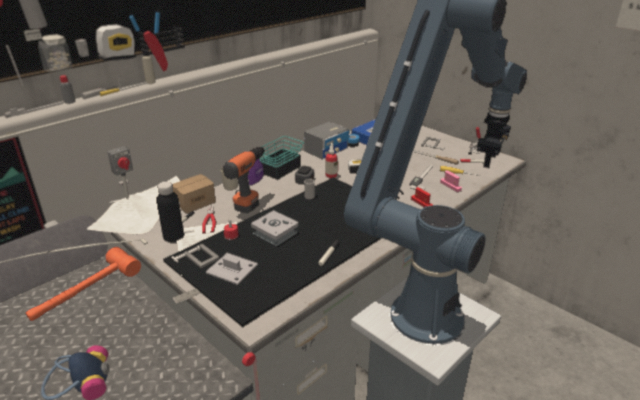

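Top view: the housing is at (255,184), with chips on it. The cover plate is at (192,200). Scraper candidates are the steel/wood block at (353,216), the red one at (416,253) and the pink one at (475,254). The wood-and-steel block on the mat, across the housing from the plate, fits the description. The hole saw is at (223,156), the tube at (333,156), the clamp at (181,165) and the marker at (268,249). I'll confirm with a crop and measure.

Run:
```python
from h import *
im=cv2.imread("pics/top0.png");m=imaging.camera_model("top")
c=im[140:270,150:490];cv2.imwrite("pics/crop.png",cv2.resize(c,None,fx=2.35,fy=2.35,interpolation=cv2.INTER_CUBIC))
for n,p,z in (("gear",(255.5,184),.059),("plate",(192,200),.02),("scr",(353,216.5),.05),("tube",(333,153),.082),("saw",(223,156),.08),("mk1",(251,254),.022),("mk2",(287,242),.022),("mat",(155,145),.014),("mat2",(385,264),.014),("clamp",(181,165),.03)):
    print(n,onplane(m,[p],z).round(3))
g=cv2.cvtColor(im,cv2.COLOR_BGR2GRAY)
mk=(g>105).astype(np.uint8)
cs,_=cv2.findContours(mk[145:262,157:383],cv2.RETR_EXTERNAL,2)
for k in cs:
    if cv2.contourArea(k)>80:
        b=cv2.boxPoints(cv2.minAreaRect(k))+[157,145];P=onplane(m,b,.05)
        print(b.round(0).tolist(),P[:,:2].round(3).tolist())
```

```text
gear [[0.608 0.047 0.059]]
plate [[0.556 0.275 0.02 ]]
scr [[ 0.499 -0.285  0.05 ]]
tube [[ 0.711 -0.216  0.082]]
saw [[0.699 0.156 0.08 ]]
mk1 [[0.371 0.062 0.022]]
mk2 [[ 0.413 -0.06   0.022]]
mat [[0.755 0.42  0.014]]
mat2 [[ 0.34  -0.396  0.014]]
clamp [[0.679 0.316 0.03 ]]
[[249.0, 252.0], [275.0, 244.0], [276.0, 248.0], [250.0, 256.0]] [[0.377, 0.064], [0.406, -0.021], [0.393, -0.026], [0.364, 0.059]]
[[339.0, 214.0], [368.0, 213.0], [368.0, 219.0], [339.0, 220.0]] [[0.508, -0.237], [0.513, -0.335], [0.491, -0.336], [0.487, -0.237]]
[[172.0, 188.0], [203.0, 179.0], [212.0, 212.0], [181.0, 221.0]] [[0.593, 0.337], [0.625, 0.23], [0.512, 0.193], [0.481, 0.298]]
[[237.0, 166.0], [270.0, 165.0], [273.0, 200.0], [240.0, 202.0]] [[0.67, 0.113], [0.678, -0.001], [0.555, -0.011], [0.548, 0.102]]
[[163.0, 178.0], [164.0, 150.0], [194.0, 151.0], [193.0, 180.0]] [[0.627, 0.37], [0.728, 0.371], [0.723, 0.266], [0.622, 0.266]]
```

View pics/crop.png

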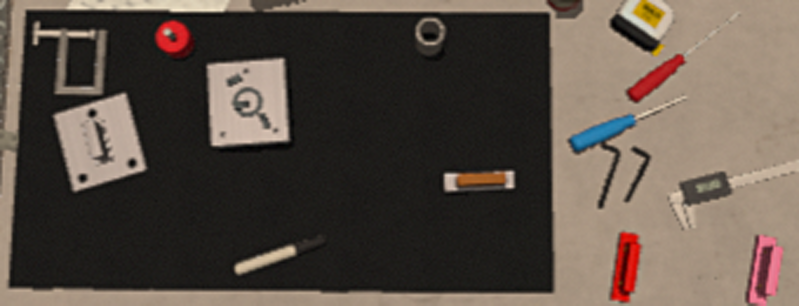

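The crop confirms it: the grey foot with the wooden grip at crop (480,180) is the scraper. The red and pink ones sit off the mat. I'll move over the scraper for a wrist look.

Request:
{"name": "drive_tool", "arguments": {"deltas": "87 40 40 20 0.13; 87 80 80 40 0.26; 87 120 115 40 0.4; 87 160 150 40 0.53; 87 200 185 40 0.66; 87 240 220 40 0.8; 87 270 250 40 0.93; 87 290 280 40 1.06; 87 310 300 40 1.2; 87 320 313 40 1.33; 87 320 313 40 1.33; 87 320 313 40 1.33"}}

```text
time_s: 1.3
position: [0.4983, -0.286, 0.2622]
tcp_rot: [[-0.047, 0.999, -0.001], [0.999, 0.047, -0.0], [-0.0, -0.001, -1.0]]
force: [-1.0, 0.4, -0.0]
opening: 0.996
grasp_force: 0.0
```

Run:
```python
from h import *
m=imaging.camera_model("wrist");im=imaging.capture("wrist")[:,:,::-1];cv2.imwrite("pics/w1.png",im)
s=bot.read_state();print(m["fx"],np.round(m["T"],4).tolist(),s["position"],s["tcp_rot"].round(3).tolist(),s["time_s"])
```

```text
358.0786558628446 [[0.9989, 0.0449, 0.0133, 0.4957], [0.0468, -0.957, -0.2861, -0.2077], [-0.0001, 0.2864, -0.9581, 0.4252], [0.0, 0.0, 0.0, 1.0]] [ 0.49799086 -0.28654739  0.26228434] [[-0.046, 0.999, -0.001], [0.999, 0.046, -0.0], [-0.0, -0.001, -1.0]] 1.35
```

View pics/w1.png

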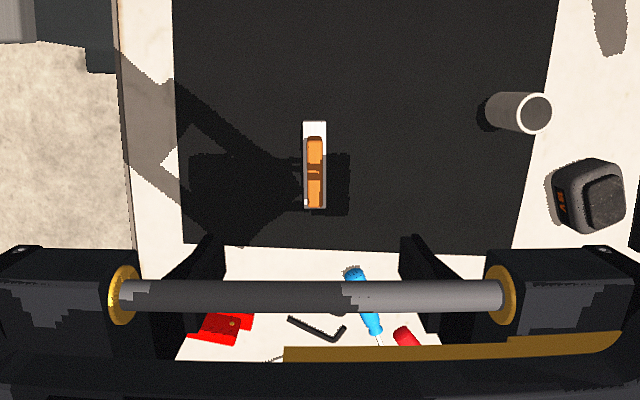

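The wrist view shows the scraper alone, with its orange grip around (315,173) and the foot end at (314,122). The tube is off to the right at (530,112).

Run:
```python
from h import *
im=cv2.imread("pics/w1.png");m=imaging.camera_model("wrist")
h=cv2.cvtColor(im,cv2.COLOR_BGR2HSV)
def box(mask,z,n):
    cs,_=cv2.findContours(mask.astype(np.uint8)[100:230,280:350],cv2.RETR_EXTERNAL,2);k=max(cs,key=cv2.contourArea)
    b=cv2.boxPoints(cv2.minAreaRect(k))+[280,100];P=onplane(m,b,z);print(n,b.round(1).tolist(),P[:,:2].round(4).tolist(),P.mean(0).round(4),np.linalg.norm(P[1]-P[0]).round(4),np.linalg.norm(P[2]-P[1]).round(4))
o=(h[...,0]<25)&(h[...,1]>120)
box(o&(h[...,2]>60),.074,"orange");box(o&(h[...,2]>170),.074,"bright")
box((h[...,2]>60),.032,"all")
```

```text
orange [[306.0, 136.0], [322.0, 136.0], [322.0, 207.0], [306.0, 207.0]] [[0.492, -0.2523], [0.5077, -0.2516], [0.5116, -0.3246], [0.4951, -0.3253]] [ 0.5016 -0.2885  0.074 ] 0.0156 0.0731
bright [[307.0, 141.0], [322.0, 141.0], [322.0, 163.0], [307.0, 163.0]] [[0.4932, -0.2572], [0.5079, -0.2565], [0.5091, -0.2784], [0.4942, -0.2791]] [ 0.5011 -0.2678  0.074 ] 0.0147 0.022
all [[302.0, 120.0], [326.0, 120.0], [326.0, 208.0], [302.0, 208.0]] [[0.4866, -0.2405], [0.5125, -0.2393], [0.5182, -0.3395], [0.4905, -0.3408]] [ 0.5019 -0.29    0.032 ] 0.026 0.1003
```

Request:
{"name": "drive_tool", "arguments": {"deltas": "87 4 -2 -50 0; 87 4 -2 -100 0; 87 4 -2 -150 0; 87 4 -2 -200 0; 87 4 -2 -222 0; 87 4 -2 -222 0; 0 4 -2 -222 0; 0 4 -2 -222 0; 0 4 -2 -222 0; 0 4 -2 -222 0; 0 4 -2 -222 0; 0 4 -2 -222 0"}}

```text
time_s: 2.55
position: [0.5029, -0.288, 0.0411]
tcp_rot: [[-0.049, 0.999, 0.001], [0.999, 0.049, -0.001], [-0.001, 0.001, -1.0]]
force: [-1.3, 0.9, -0.3]
opening: 0.538
grasp_force: 0.0
```

Request:
{"name": "drive_tool", "arguments": {"deltas": "0 0 0 0 0; 0 0 0 0 0; 0 0 0 0 0; 0 0 0 0 0; 0 0 0 0 0; 0 0 0 0 0; 0 0 0 0 0; 0 0 0 40 0; 0 0 0 90 0; 0 0 0 90 0"}}

```text
time_s: 3.55
position: [0.5067, -0.291, 0.1363]
tcp_rot: [[-0.049, 0.999, 0.011], [0.999, 0.049, -0.009], [-0.009, 0.01, -1.0]]
force: [0.3, -0.9, -3.1]
opening: 0.18
grasp_force: 30.0
```

Request:
{"name": "drive_tool", "arguments": {"deltas": "0 15 40 40 0; 0 30 80 80 0; 0 45 120 120 0; 0 60 160 130 0; 0 75 200 130 0; 0 90 240 130 0; 0 100 260 130 0; 0 100 260 130 0; 0 100 260 130 0"}}

```text
time_s: 4.45
position: [0.602, -0.0273, 0.2592]
tcp_rot: [[-0.051, 0.999, -0.002], [0.999, 0.051, -0.0], [0.0, -0.002, -1.0]]
force: [-0.3, -0.0, -3.1]
opening: 0.177
grasp_force: 30.0
```

Run:
```python
from h import *
import json
m=imaging.camera_model("wrist");im=imaging.capture("wrist")[:,:,::-1];cv2.imwrite("pics/w2.png",im)
json.dump({k:np.array(m[k]).tolist() for k in m},open("m2.json","w"))
cv2.imwrite("pics/w2c.png",cv2.resize(im[0:300,160:560],None,fx=2,fy=2,interpolation=cv2.INTER_CUBIC))
```

```text
(no output)
```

View pics/w2c.png

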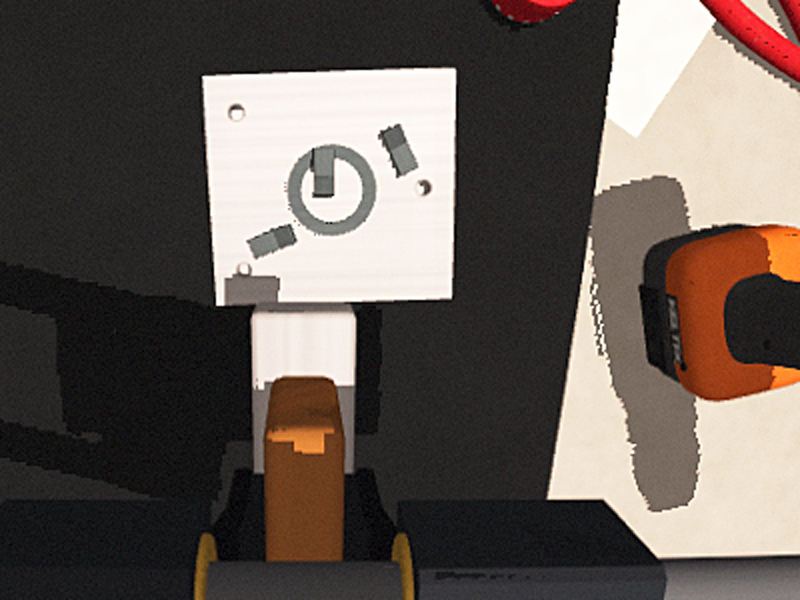

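The crop shows threads at crop (236,112), (244,269) and (423,187), with three chips between them. The face corners are at (203,75), (456,68), (453,298) and (217,305). The scraper is held straight at the bottom.

```bash
cat > gear.py <<'E'
from h import *
import json
m=json.load(open("m2.json"));im=cv2.imread("pics/w2.png");g=cv2.cvtColor(im,cv2.COLOR_BGR2GRAY)
def dark(p,r=6):
    x,y=p;w=g[y-r:y+r+1,x-r:x+r+1].astype(float);k=np.clip(np.median(w)-w-12,0,None)
    Y,X=np.mgrid[-r:r+1,-r:r+1];return [x+(k*X).sum()/k.sum(),y+(k*Y).sum()/k.sum()]
th=[dark((278,56)),dark((282,134),3),dark((372,94))]
P=onplane(m,th,.059);print("thr",np.round(th,1).tolist(),P.round(4).tolist(),[np.linalg.norm(P[i]-P[j]).round(4) for i,j in ((0,1),(0,2),(1,2))])
mod=np.array([[-45,38],[-45,-38],[45,0]])/1000
def fit(A,B):
    a=A-A.mean(0);b=B-B.mean(0);t=np.arctan2((a[:,0]*b[:,1]-a[:,1]*b[:,0]).sum(),(a*b).sum());R=np.array([[np.cos(t),-np.sin(t)],[np.sin(t),np.cos(t)]]);c=B.mean(0)-R@A.mean(0);return c,t,np.abs(A@R.T+c-B).max()
print("gear thr",fit(mod,P[:,:2]))
mk=cv2.morphologyEx((g>125).astype(np.uint8),cv2.MORPH_CLOSE,np.ones((3,3)))[:153,240:400]
C=np.array([[203,75],[456,68],[453,298],[217,305]])/2+[160,0]
cr=onplane(m,cv2.cornerSubPix(g,C.astype(np.float32).reshape(-1,1,2),(4,4),(-1,-1),(3,30,.01)).reshape(-1,2),.059)
print("corners",cr.round(4).tolist(),fit(np.array([[-60,55],[60,55],[60,-55],[-60,-55]])/1000,cr[:,:2]))
ch=onplane(m,np.array([[322,172],[272,241],[398,150]])/2+[160,0],.064);print("chips",ch.round(4).tolist())
E
python3 gear.py
```

```text
thr [[277.2, 54.2], [282.1, 135.8], [372.4, 93.1]] [[0.5643, 0.0824, 0.059], [0.5713, 0.0044, 0.059], [0.6587, 0.051, 0.059]] [np.float64(0.0783), np.float64(0.0995), np.float64(0.099)]
gear thr (array([0.61302343, 0.0472177 ]), np.float64(0.08515667215438988), np.float64(0.0011827215438186822))
corners [[0.5481, 0.0969, 0.059], [0.6681, 0.1066, 0.059], [0.6771, -0.0033, 0.059], [0.5577, -0.0136, 0.059]] (array([0.61275791, 0.04666097]), np.float64(0.08369285905992402), np.float64(0.0004633319452154172))
chips [[0.6077, 0.0548, 0.064], [0.585, 0.0208, 0.064], [0.6434, 0.067, 0.064]]
```

Request:
{"name": "drive_tool", "arguments": {"deltas": "0 -35 35 -10 0.033; 0 -65 67 -40 0.033; 0 -65 67 -80 0.033; 0 -65 67 -120 0.033; 0 -65 67 -155 0.033; 0 -65 67 -168 0.033; 0 -65 67 -170 0.033; 0 -65 67 -170 0.033; 0 -65 67 -170 0.033"}}

```text
time_s: 5.4
position: [0.5392, 0.0385, 0.0922]
tcp_rot: [[-0.081, 0.997, 0.004], [0.997, 0.081, -0.0], [-0.001, 0.004, -1.0]]
force: [0.5, -1.0, -1.6]
opening: 0.178
grasp_force: 30.0
```

Run:
```python
from h import *
m=imaging.camera_model("scene");im=imaging.capture("scene")[:,:,::-1]
cv2.imwrite("pics/s2.png",cv2.resize(im[160:300,190:390],None,fx=4,fy=4,interpolation=cv2.INTER_CUBIC))
print(bot.read_state()["position"])
```

```text
[0.53911269 0.0386652  0.09226328]
```

View pics/s2.png

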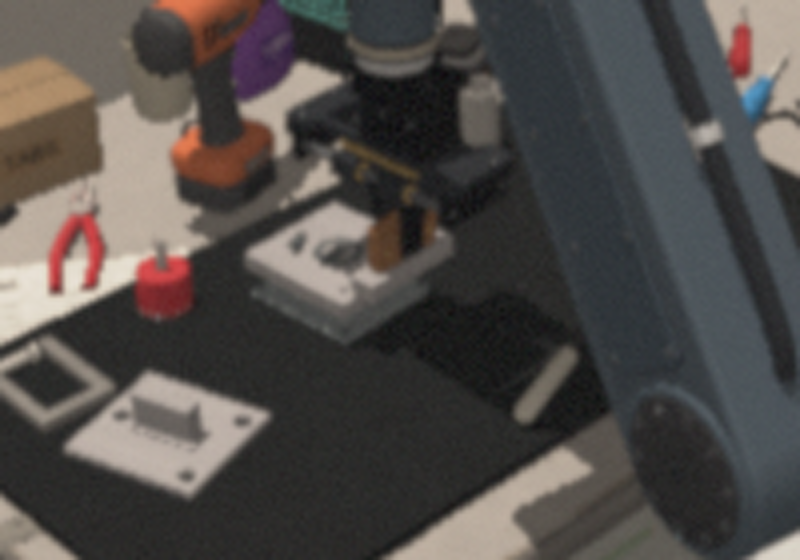

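The scene crop shows the block poised at the housing's near edge, with chips ahead of it and the plate at (165,430). I'll lower it to about 1.5 mm above the face, then sweep.

Request:
{"name": "drive_tool", "arguments": {"deltas": "0 0 2 -2 0; 0 0 2 -4 0; 0 0 2 -4 0; 0 8 3 -4 0; 0 16 3 -4 0; 0 24 4 -4 0; 0 32 5 -4 0; 0 40 5 -4 0; 0 48 6 -4 0; 0 48 6 -4 0"}}

```text
time_s: 6.45
position: [0.5875, 0.045, 0.0866]
tcp_rot: [[-0.082, 0.997, 0.002], [0.997, 0.082, -0.0], [-0.0, 0.002, -1.0]]
force: [-0.5, -0.2, -2.8]
opening: 0.182
grasp_force: 30.0
```

Request:
{"name": "drive_tool", "arguments": {"deltas": "0 10 1 0 0; 0 20 2 0 0; 0 30 3 0 0; 0 40 3 0 0; 0 50 4 0 0; 0 60 5 0 0; 0 70 6 0 0; 0 80 7 0 0; 0 90 8 0 0; 0 100 9 0 0; 0 105 9 0 0; 0 105 9 0 0"}}

```text
time_s: 7.65
position: [0.6915, 0.054, 0.0865]
tcp_rot: [[-0.082, 0.997, 0.001], [0.997, 0.082, -0.0], [-0.0, 0.001, -1.0]]
force: [-0.9, -0.2, -1.4]
opening: 0.179
grasp_force: 30.0
```

Run:
```python
from h import *
a=imaging.capture("scene")[:,:,::-1][150:280,190:350];b=imaging.capture("top")[:,:,::-1][130:260,150:310]
cv2.imwrite("pics/s3.png",cv2.resize(np.hstack([a,b]),None,fx=2.5,fy=2.5,interpolation=cv2.INTER_CUBIC))
```

```text
(no output)
```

View pics/s3.png

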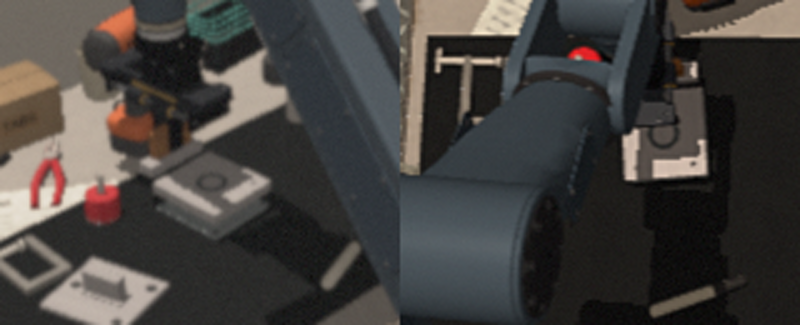

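The flange looks clear. I'll lift away to the earlier viewpoint and check the chips.

Request:
{"name": "drive_tool", "arguments": {"deltas": "0 5 0 40 -0.033; 0 0 0 80 -0.033; 0 -30 -25 120 -0.033; 0 -60 -55 160 -0.033; 0 -90 -83 173 -0.033; 0 -90 -83 173 -0.033; 0 -90 -83 173 -0.033; 0 -90 -83 173 -0.033"}}

```text
time_s: 8.55
position: [0.6005, -0.0284, 0.259]
tcp_rot: [[-0.049, 0.999, -0.0], [0.999, 0.049, 0.001], [0.001, -0.0, -1.0]]
force: [-0.5, 0.3, -2.8]
opening: 0.18
grasp_force: 30.0
```

Run:
```python
from h import *
import json
m=imaging.camera_model("wrist");im=imaging.capture("wrist")[:,:,::-1];cv2.imwrite("pics/w3.png",im)
json.dump({k:np.array(m[k]).tolist() for k in m},open("m3.json","w"))
cv2.imwrite("pics/w3c.png",cv2.resize(im[0:300,160:560],None,fx=2,fy=2,interpolation=cv2.INTER_CUBIC))
```

```text
(no output)
```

View pics/w3c.png

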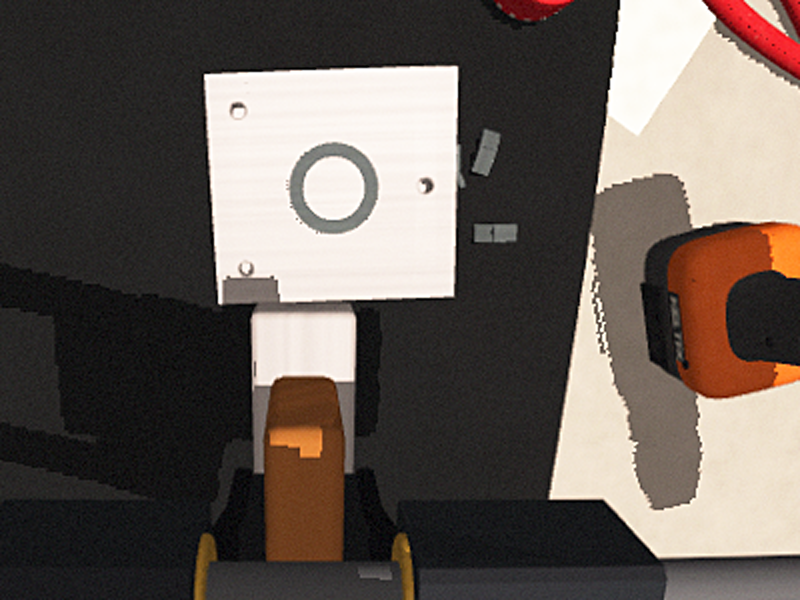

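The flange is clear. Two chips lie on the mat at crop (487,152) and (496,233). The third shows only as a sliver at (460,165) beside the flange edge, so I'll check from further out that it's down.

Request:
{"name": "drive_tool", "arguments": {"deltas": "0 50 0 0 0; 0 100 0 0 0; 0 130 0 0 0; 0 130 0 0 0; 0 130 0 0 0; 0 130 0 0 0"}}

```text
time_s: 9.2
position: [0.7294, -0.0279, 0.258]
tcp_rot: [[-0.05, 0.999, -0.004], [0.999, 0.05, 0.001], [0.001, -0.004, -1.0]]
force: [-0.9, 0.4, -2.3]
opening: 0.177
grasp_force: 30.0
```

Run:
```python
from h import *
import json
m=imaging.camera_model("wrist");im=imaging.capture("wrist")[:,:,::-1];cv2.imwrite("pics/w4.png",im)
m3=json.load(open("m3.json"))
print("face edge px",project(m,[[.6681,.1066,.059],[.6771,-.0033,.059]]).round(0).tolist())
c=onplane(m3,np.array([[487,152],[496,233],[461,165]])/2+[160,0],.018);print(c.round(3).tolist(),project(m,c).round(0).tolist())
x,y=project(m,[[.69,.05,.014]])[0].astype(int);x0,y0=max(x-100,0),max(y-75,0)
print(x0,y0);cv2.imwrite("pics/w4c.png",cv2.resize(im[y0:y0+150,x0:x0+200],None,fx=4,fy=4,interpolation=cv2.INTER_CUBIC))
```

```text
face edge px [[253.0, 26.0], [261.0, 142.0]]
[[0.697, 0.07, 0.018], [0.707, 0.027, 0.018], [0.683, 0.062, 0.018]] [[285.0, 70.0], [293.0, 111.0], [273.0, 77.0]]
178 13
```

View pics/w4c.png

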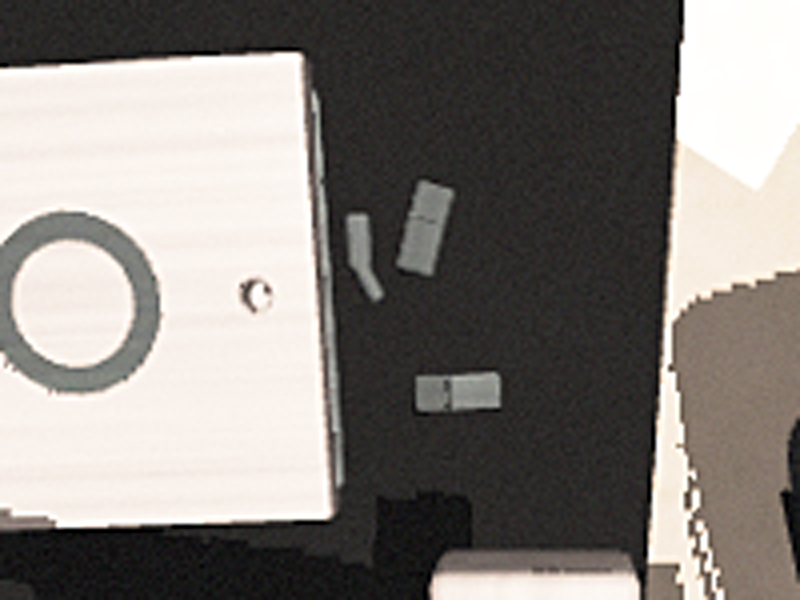

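All three chips are on the mat, at crop (425,228), (365,255) and (458,392). Next I'll set the scraper back at its start spot.

Request:
{"name": "drive_tool", "arguments": {"deltas": "0 -32 -36 0 0; 0 -64 -72 0 0; 0 -96 -108 0 0; 0 -128 -144 0 0; 0 -160 -180 0 0; 0 -192 -216 -20 0; 0 -224 -252 -60 0; 0 -228 -257 -110 0; 0 -228 -257 -150 0; 0 -228 -257 -190 0; 0 -228 -257 -205 0; 0 -228 -257 -205 0"}}

```text
time_s: 10.45
position: [0.5005, -0.2845, 0.0526]
tcp_rot: [[-0.048, 0.999, -0.004], [0.999, 0.048, 0.004], [0.004, -0.004, -1.0]]
force: [-0.6, 0.5, -2.0]
opening: 0.18
grasp_force: 30.0
```

Request:
{"name": "drive_tool", "arguments": {"deltas": "0 0 0 -5 0; 0 0 0 -10 0; 0 0 0 -11 0; 0 0 0 -11 0; 0 0 0 -11 0"}}

```text
time_s: 10.95
position: [0.503, -0.2861, 0.0443]
tcp_rot: [[-0.049, 0.999, 0.001], [0.999, 0.049, -0.001], [-0.001, 0.001, -1.0]]
force: [-0.5, -0.1, -2.8]
opening: 0.183
grasp_force: 30.0
```

Request:
{"name": "drive_tool", "arguments": {"deltas": "0 0 0 -3 0; 0 0 0 -3 0; 20 0 0 -3 0; 50 0 0 -3 0; 87 0 0 -3 0; 87 0 0 -3 0; 87 0 0 -3 0; 87 0 0 -3 0; 87 0 0 -3 0; 87 0 0 -3 0; 87 0 0 -3 0; 87 0 0 -3 0"}}

```text
time_s: 12.15
position: [0.5026, -0.2859, 0.0405]
tcp_rot: [[-0.049, 0.999, -0.0], [0.999, 0.049, 0.0], [0.0, -0.0, -1.0]]
force: [0.2, 0.3, -0.1]
opening: 0.949
grasp_force: 0.0
```

Request:
{"name": "drive_tool", "arguments": {"deltas": "87 0 0 45 0; 87 0 0 90 0; 87 0 0 130 0; 87 0 40 170 -0.13; 87 5 85 200 -0.27; 87 10 130 220 -0.4; 87 15 175 220 -0.53; 87 20 220 220 -0.67; 87 25 265 220 -0.8; 87 30 310 220 -0.93; 87 35 355 220 -1.07; 87 40 400 220 -1.2"}}

```text
time_s: 13.35
position: [0.5423, 0.1144, 0.2606]
tcp_rot: [[0.914, 0.406, 0.0], [0.406, -0.914, -0.0], [-0.0, 0.0, -1.0]]
force: [0.7, 0.4, -0.2]
opening: 0.999
grasp_force: 0.0
```

Request:
{"name": "drive_tool", "arguments": {"deltas": "87 5 45 0 -0.13; 87 10 90 0 -0.13; 87 15 135 0 -0.13; 87 15 160 0 -0.13; 87 15 160 0 -0.13; 87 15 160 0 -0.13; 87 15 160 0 -0.13"}}

```text
time_s: 14.05
position: [0.5573, 0.2715, 0.2604]
tcp_rot: [[0.957, 0.289, -0.001], [0.289, -0.957, -0.001], [-0.001, 0.001, -1.0]]
force: [0.3, 0.0, -0.0]
opening: 0.999
grasp_force: 0.0
```

Run:
```python
from h import *
import json
m=imaging.camera_model("wrist");im=imaging.capture("wrist")[:,:,::-1];cv2.imwrite("pics/w5.png",im)
json.dump({k:np.array(m[k]).tolist() for k in m},open("m5.json","w"))
print(bot.read_state()["position"])
cv2.imwrite("pics/w5c.png",cv2.resize(im[30:280,160:480],None,fx=2.4,fy=2.4,interpolation=cv2.INTER_CUBIC))
```

```text
[0.55745406 0.27130082 0.26048531]
```

View pics/w5c.png

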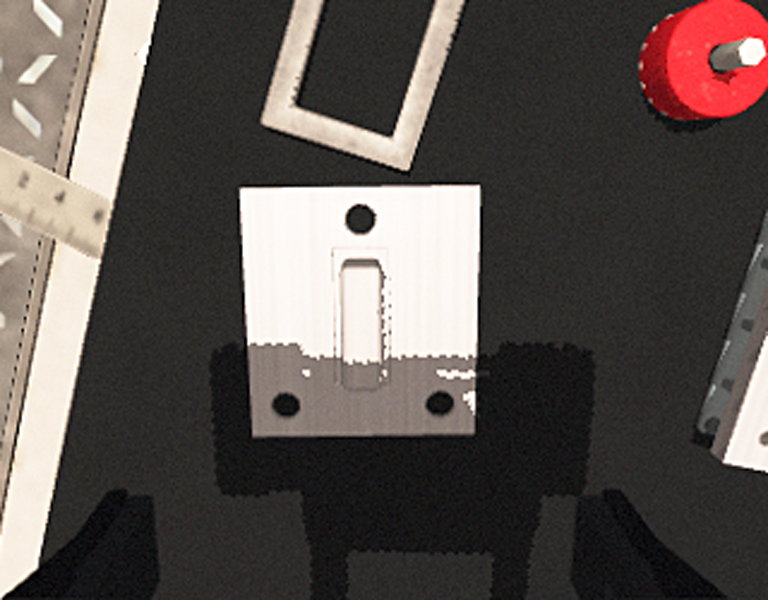

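The crop shows the plate corners at (239,186), (481,185), (474,433) and (253,437), and the holes at (360,219), (286,404) and (440,403). The single hole points away from the robot, as needed.

Run:
```python
from h import *
import json
m=json.load(open("m5.json"));im=cv2.imread("pics/w5.png");g=cv2.cvtColor(im,cv2.COLOR_BGR2GRAY)
def fit(A,B):
    a=A-A.mean(0);b=B-B.mean(0);t=np.arctan2((a[:,0]*b[:,1]-a[:,1]*b[:,0]).sum(),(a*b).sum());R=np.array([[np.cos(t),-np.sin(t)],[np.sin(t),np.cos(t)]]);c=B.mean(0)-R@A.mean(0);return c.round(4),t.round(4),np.abs(A@R.T+c-B).max().round(4)
def sub(p):return cv2.cornerSubPix(g,(np.array(p)/2.4+[160,30]-.3).astype(np.float32).reshape(-1,1,2),(4,4),(-1,-1),(3,30,.01)).reshape(-1,2)
c=onplane(m,sub([[239,186],[481,185],[474,435],[253,437]]),.02)
print("corners",c.round(4).tolist(),fit(np.array([[60,55],[60,-55],[-60,-55],[-60,55]])/1000,c[:,:2]))
h=[]
for p in ((360,219),(286,404),(440,403)):
    x,y=(np.array(p)/2.4+[160,30]).astype(int);w=g[y-10:y+11,x-10:x+11];k=(w<55).astype(np.uint8);n,l,st,ce=cv2.connectedComponentsWithStats(k);i=l[10,10];h.append(ce[i]+[x-10,y-10]);print(st[i].tolist())
P=onplane(m,h,.019);print("holes",P.round(4).tolist(),fit(np.array([[45,0],[-45,38],[-45,-38]])/1000,P[:,:2]))
r=onplane(m,np.array([[341,262],[382,262],[383,388],[341,388]])/2.4+[160,30],.054);print("rib",r.round(4).tolist(),r.mean(0))
```

```text
corners [[0.5989, 0.3431, 0.02], [0.6318, 0.2381, 0.02], [0.517, 0.2017, 0.02], [0.4839, 0.3069, 0.02]] (array([0.5579, 0.2724]), np.float64(0.3054), np.float64(0.0003))
[4, 4, 12, 12, 106]
[5, 6, 11, 10, 83]
[5, 6, 11, 10, 85]
holes [[0.601, 0.2861, 0.019], [0.5043, 0.2951, 0.019], [0.5268, 0.2229, 0.019]] (array([0.5584, 0.2725]), np.float64(0.305), np.float64(0.0003))
rib [[0.5839, 0.2889, 0.054], [0.5889, 0.272, 0.054], [0.5353, 0.2551, 0.054], [0.5299, 0.273, 0.054]] [0.55950183 0.27226099 0.054     ]
```

Request:
{"name": "drive_tool", "arguments": {"deltas": "87 1 1 -50 0.012; 87 1 1 -100 0.012; 87 1 1 -150 0.012; 87 1 1 -200 0.012; 87 1 1 -226 0.012; 87 1 1 -233 0.012; 87 1 1 -233 0.012; 60 1 1 -233 0.012; 0 1 1 -233 0.012; 0 1 1 -233 0.012; 0 1 1 -233 0.012; 0 1 1 -233 0.012"}}

```text
time_s: 15.3
position: [0.5588, 0.2738, 0.0283]
tcp_rot: [[0.954, 0.301, 0.001], [0.301, -0.954, 0.0], [0.001, 0.0, -1.0]]
force: [0.2, -0.5, -0.1]
opening: 0.63
grasp_force: 0.0
```

Request:
{"name": "drive_tool", "arguments": {"deltas": "0 0 0 0 0; 0 0 0 0 0; 0 0 0 0 0; 0 0 0 0 0; 0 0 0 0 0; 0 0 0 0 0; 0 0 0 0 0; 0 0 0 0 0; 0 0 0 0 0"}}

```text
time_s: 16.2
position: [0.5585, 0.2736, 0.0275]
tcp_rot: [[0.954, 0.301, -0.0], [0.301, -0.954, -0.0], [-0.0, 0.0, -1.0]]
force: [0.1, -0.7, -0.3]
opening: 0.203
grasp_force: 30.0
```

Request:
{"name": "drive_tool", "arguments": {"deltas": "0 0 0 20 0; 0 0 0 60 0; 0 0 0 100 0; 0 5 -20 130 -0.02; 0 12 -60 130 -0.06; 0 25 -100 130 -0.11; 0 35 -140 130 -0.15; 0 45 -180 130 -0.19; 0 52 -215 130 -0.22; 0 55 -227 130 -0.222; 0 55 -227 130 -0.222; 0 55 -227 130 -0.222"}}

```text
time_s: 17.4
position: [0.6127, 0.0476, 0.1571]
tcp_rot: [[0.996, 0.084, -0.002], [0.084, -0.996, 0.001], [-0.002, -0.001, -1.0]]
force: [-0.6, 0.2, -2.3]
opening: 0.202
grasp_force: 30.0
```

Request:
{"name": "drive_tool", "arguments": {"deltas": "0 0 -1 -30 0; 0 0 -1 -55 0; 0 0 -1 -68 0; 0 0 -1 -72 0; 0 0 -1 -72 0; 0 0 -1 -72 0; 0 0 -1 -72 0; 0 0 -1 -72 0"}}

```text
time_s: 18.2
position: [0.6142, 0.0456, 0.0866]
tcp_rot: [[0.996, 0.084, 0.002], [0.084, -0.996, -0.0], [0.002, 0.0, -1.0]]
force: [-0.3, -0.9, -2.9]
opening: 0.203
grasp_force: 30.0
```

Run:
```python
from h import *
s=bot.read_state();m=imaging.camera_model("wrist");im=imaging.capture("wrist")[:,:,::-1];cv2.imwrite("pics/w6.png",im)
p=s["position"];print(p,s["tcp_rot"].round(4).tolist(),s["force"])
g=cv2.cvtColor(im,cv2.COLOR_BGR2GRAY)
R=s["tcp_rot"];zt=p[2]-.0135+.006
M=np.array([[45,0],[-45,38],[-45,-38]])/1000
c=p[:2]-.0007*R[:2,0];y=-R[:2,1]
pred=project(m,[[*(c+a*R[:2,0]+b*y),zt] for a,b in [(.06,.055),(.06,-.055),(.045,0)]]);print("pred",pred.round(1).tolist())
# measure far corners and hole2
cs=cv2.cornerSubPix(g,pred[:2].astype(np.float32).reshape(-1,1,2),(8,8),(-1,-1),(3,40,.01)).reshape(-1,2);print("corner px",cs.round(1).tolist())
P=onplane(m,cs,zt);print(P.round(4).tolist(),np.linalg.norm(P[0]-P[1]))
u=(P[0]-P[1])[:2];u/=np.linalg.norm(u);x=np.array([u[1],-u[0]]);print("centre",P[:,:2].mean(0)-.06*x,"yaw",np.arctan2(x[1],x[0]))
cv2.imwrite("pics/w6c.png",im[0:400,80:560])
```

```text
[0.61422105 0.04561644 0.0865786 ] [[0.9965, 0.0838, 0.002], [0.0838, -0.9965, -0.0001], [0.0019, 0.0003, -1.0]] [-0.29051218 -0.88378041 -2.85759617]
pred [[195.3, 135.2], [425.5, 135.1], [310.4, 165.7]]
corner px [[195.6999969482422, 135.6999969482422], [427.5, 135.6999969482422]]
[[0.6685, 0.1052, 0.0791], [0.6777, -0.0052, 0.0791]] 0.1108453290579072
centre [0.61331114 0.04499891] yaw 0.08322587087083341
```

View pics/w6c.png

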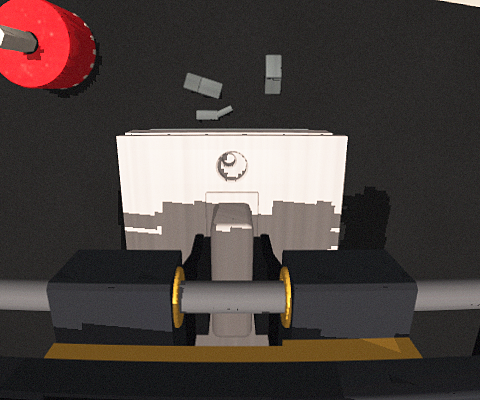

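The wrist view shows the held plate with thread2 visible through hole2 at crop (232,164), nearly centred. I'll make a final trim.

Request:
{"name": "drive_tool", "arguments": {"deltas": "0 -0.5 1.5 -2 0; 0 -0.5 1.5 -3 0; 0 -0.5 1.5 -3 0; 0 -0.5 1.5 -3 0; 0 -0.5 1.5 -3 0; 0 -0.5 1.5 -3 0; 0 -0.5 1.5 -3 0; 0 -0.5 1.5 -3 0; 0 -0.5 1.5 -3 0"}}

```text
time_s: 19.15
position: [0.613, 0.0472, 0.0826]
tcp_rot: [[0.996, 0.084, 0.0], [0.084, -0.996, -0.0], [0.0, 0.0, -1.0]]
force: [-0.3, -0.8, -2.2]
opening: 0.206
grasp_force: 30.0
```

Run:
```python
from h import *
s=bot.read_state();m=imaging.camera_model("wrist");im=imaging.capture("wrist")[:,:,::-1]
p=s["position"];R=s["tcp_rot"];g=cv2.cvtColor(im,cv2.COLOR_BGR2GRAY);zt=p[2]-.0075
c=p[:2]-.0007*R[:2,0]
print(p,R[:,2],s["force"],"plate c",c,"bottom",zt-.006)
print("thread2 px",project(m,[[.6128+.045*.9965,.0467+.045*.084,.059]]),"hole2 px",project(m,[[*(c+.045*R[:2,0]),zt]]))
pr=project(m,[[*(c+.06*R[:2,0]-b*R[:2,1]),zt] for b in (.055,-.055)])
P=onplane(m,cv2.cornerSubPix(g,pr.astype(np.float32).reshape(-1,1,2),(8,8),(-1,-1),(3,40,.01)).reshape(-1,2),zt);print(P.mean(0)[:2]-.06*R[:2,0])
```

```text
[0.61304125 0.04715172 0.08258331] [ 3.28359668e-05 -2.42419341e-05 -9.99999999e-01] [-0.31906063 -0.81303363 -2.22719553] plate c [0.61234372 0.04709305] bottom 0.0690833091210104
thread2 px [[311.377078   158.69876018]] hole2 px [[310.47624239 165.71971565]]
[0.61215733 0.04656604]
```

Centred to within 1 mm, level, and 10 mm above the flange, so I'm handing in.

```bash
python3 -c "
from rig import bot
print(bot.hand_in())"
```

```text
the job is handed in; nothing more can be done
None
```

The job is handed in at about 19 s of the 54 s allowed: all three chips are on the mat, the scraper is back at its start spot, and the plate is held level about 10 mm above the flange, centred over the threads to about 1 mm by my measurements; the judge returned no result.

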